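Start the bench timer against its stop

TASK

Start the timer for the next candle pour: stand the loose white timer with its back squarely against the middle of the yellow bench stop's rubber face, and only there, braced by the stop so that it cannot slide away, push its green start plunger fully in. Leave the timer standing there against the stop with the plunger in, keep it upright throughout, and leave everything else on the table where it is.

Things in the scene. Friction and masses are not known exactly. Their poses are not given: they have to be found in the camera images.
- timer: loose bench timer: white box 90 mm deep (its x), 56 mm wide (its y), 62 mm tall, about 0.22 kg, grey foot band, dark display on top. Origin: centre of its underside; z up; x points from the plunger side (front, face at -45 mm) to the plain flat back (+45 mm). Grip it across its 56 mm width. It slides on the table at under 4 N
- plunger (a joint): travel of the timer's start plunger: 0 = fully out (start), 0.010 m = fully in. It slides along the timer's +x, takes about 6 N all the way, meets a hard end at 0.010 and stays wherever it is left (no spring). The red band on its stem vanishes as it goes in
- plunger_face (a point): centre of the outer face of the green plunger cap (32 mm diameter, 10 mm thick), on the timer's axis, 66 mm in front of the timer's origin when out (56 mm when in) and 34 mm above its underside; moves with the cap. Axes as the timer's
- stop: yellow angle bracket with a black rubber face, screwed to the table: plate 100 mm wide (its y), 55 mm tall, 8 mm thick, foot behind it (all within x = +85 mm). Origin: the spot on the table 45 mm in front of the middle of the rubber face, where the timer's origin is when its back touches there; x points from it square into the face (face at x = +45 mm), z up
- stand_pole (a point): foot of the nearest pole of the tall fixed display stand: a grey 10 mm rod that rises 610 mm straight up from here (the second pole and the flat black foot lie behind it). An obstacle: keep wrist and gripper in front of it
- spool: bystander: small cardboard spool of white wick; origin at the centre of its underside
- amber: bystander: small amber bottle with black cap, 55 mm wide, 99 mm tall; origin at the centre of its underside
- tin: bystander: printed food tin, 57 mm wide, 72 mm tall; origin at the centre of its underside
- snips: bystander: blue-handled snips lying flat, 142 mm long; origin at the centre of its underside
Things that resemble listed ones, but are neither listed nor needed, are in the scene too. Of the things that look like the timer, the larger one is meant. There is more than one size of the stop; the one meant has the size given above.

How it is judged:
By the outcome, as a careful person would: the job done as asked, in the order asked, and still so for the second after the job is handed in, with the robot touching nothing.
It also fails if it takes over 45 s, if anything falls off the work surface, if the arm or the gripper's body presses on something with over 40 N, if the wrist force passes 120 N, or if a joint passes its speed limit or range.

ROBOT

A 7-joint arm with a two-finger parallel gripper is mounted at the origin on a cart in front of the work surface, level with it; the furniture and walls round the work are solid. World frame = base frame: x ahead of the robot, y to its left, z up, the work surface at z = 0. Lengths are in m, angles in rad, forces in N, time in s.
With the tool pointing down it reaches from about 0.4 to 0.9 m from the base axis. Payload 5.6 kg.
Tool frame: the origin (TCP) lies at the very end of the fingers, on their centre line; the grasp point (between the pads) lies 19 mm behind it (ctrl.grip_depth is the distance from the TCP to the grasp point, in m); z points along the fingers, y is the line along which they close (so a half turn about z gives the same grasp; the last joint's range is limited). The gripper opens to 92 mm and grips with 3 to 60 N. Pads are 20 mm wide; open, the fingers measure 128 mm over their backs; the gripper's body (75 mm by 189 mm) begins 69 mm behind the grasp point.
Start: joints at [-1.309, 0.468, -0.012, 1.603, 0.006, 1.071, -0.056], TCP at [0.195, 0.62, 0.215] pointing down, gripper open.
Joint ranges: [-2.53, 2.53], [-0.31, 2.02], [-1.57, 1.55], [0.28, 2.44], [-1.29, 4.43], [0.15, 1.84], [-2.92, 2.92]. Speed limits (rad/s): [2.57, 2.57, 3.14, 3.14, 3.14, 3.14, 3.14].

INTERFACE

Orientations are given as a unit quaternion [w, x, y, z].
In Python, from plant import ctrl gives the robot as it stands.
- The arm moves only by the tool jog_arm, never from a script. Its argument "motion" is a list of rows, each an object of numbers: "tx", "ty", "tz": the shift along the tool's x, y, z as a fraction of full scale; "turn": the turn about the tool's z as a fraction of full scale. A call has 1 to 12 rows; each row is the pose to reach, as a shift and turn from the pose commanded when the call began, along the tool's axes at that moment; what a row does not reach only later rows make up. Full scale, the value 1, is 0.1 m for a shift and pi/2 rad for a turn. A row lasts 1/10 s, in which the tool goes at most 50 mm and 8.59 degrees, less where a joint would pass 70% of its speed; a pose out of reach is approached as far as the arm can. A call with a number of a shift or a turn outside -1 to 1 is refused whole. A call with a gripper value outside its range is refused whole. "claw" is the opening, from 0 (shut) to 1 (fully open), set as the call begins (left out, the last holds). The fingers move at their own pace and stop on an object; "grip_force" is the grip in N (left out, the last holds). Time passes only in rows, so rows that repeat a pose let the fingers close. It gives the time, the measured TCP pose, the force, the opening and the grip force at its end, in the units of the state.
- ctrl.get_obs(): the state, without advancing time (a new reading comes with each control period).
- ctrl.camera(name): name is "side" or "top" or "wrist"; returns a dict with "pixels" (384x512x3 uint8, blue, green, red), "depth" (384x512 float32, m along the optical axis (not along the pixel's ray), 0 where there is no reading), "K" (3x3 intrinsics, pixels), "dist" ([k1, k2, p1, p2, k3] as OpenCV has them; the pictures are not rectified), "cam_to_world" (4x4, takes a point from camera to world coordinates); the wrist camera has in their place "hand_eye" (4x4, takes a point from camera to tool coordinates, whose origin is the TCP and whose axes are the flange's). Camera axes: x right, y down, z forward; pixel columns grow to the right and rows downward; lengths in m; the calibration is good to about 2 mm. A picture is of the moment at which its call begins: read the wrist's pose just before it.
- ctrl.hand_in(): hands the job in; it is judged then, once.
The state is a dict: "time": time; "joint_positions": joint angles; "joint_velocities": joint speeds; "joint_efforts": joint torques, N m; "eef_pos": TCP position; "orientation": TCP orientation; "ft_force": force on the tool from outside, world axes, zero at the start; "moment": the same for the moment, N m; "opening": opening from 0.0 (shut) to 1.0 (fully open); "finger_force": force on a finger pad.
Only numpy, scipy, OpenCV 4.12 (cv2) and the standard library are available. Lean on these libraries where they do the work, as an engineer would, in place of code of your own. Each camera call takes 0.05 s, during which the arm holds its last target. There are 200 camera calls.

## Working session

There is one attempt and no reset: what is moved stays moved. The work goes in short steps, Python scripts to look and compute and a tool call to move; the robot and the scene stay as the last step left them, time stands still between calls to the robot, and variables do not carry over. Pictures are saved under pics/ and viewed, at most 10 in all, crops included, and the job is handed in when it is done.

Besides the shell and the picture viewer there is one more tool, called after "Call:" as name([rows], argument=value, ...), one row to a line, values as JSON. jog_arm: Moves the arm, as the interface text tells. Shift numbers are shares of 0.1 m and turn numbers shares of pi/2 rad, none past 1 either way. Its arguments: {"type":"object","properties":{"motion":{"type":"array"},"claw":{"type":"number"},"grip_force":{"type":"number"}},"required":["motion"]}

```bash
mkdir -p pics; cat > h.py <<'E'
import numpy as np,cv2,pickle
from plant import ctrl
def snap(n,tag):
    o=ctrl.get_obs(); c=ctrl.camera(n); c['obs']=o
    cv2.imwrite(f'pics/{tag}.png',c['pixels']); pickle.dump(c,open(f'{tag}.pkl','wb')); return c
def T(c):
    if 'cam_to_world' in c: return np.array(c['cam_to_world'])
    from scipy.spatial.transform import Rotation as R
    M=np.eye(4);q=c['obs']['orientation'];M[:3,:3]=R.from_quat([q[1],q[2],q[3],q[0]]).as_matrix();M[:3,3]=c['obs']['eef_pos']
    return M@np.array(c['hand_eye'])
def cloud(c):
    h,w=c['depth'].shape
    uv=np.stack(np.meshgrid(np.arange(w),np.arange(h)),-1).reshape(-1,1,2).astype(float)
    n=cv2.undistortPoints(uv,np.array(c['K']),np.array(c['dist'])).reshape(h,w,2)
    d=c['depth'][...,None]; P=np.concatenate([n*d,d],-1); M=T(c)
    return P@M[:3,:3].T+M[:3,3]
def load(t): return pickle.load(open(f'{t}.pkl','rb'))
E
python3 - <<'E'
from h import *
a=snap('top','top1');b=snap('side','side1')
im=cv2.resize(a['pixels'],(800,600),interpolation=cv2.INTER_CUBIC);cv2.imwrite('pics/top1b.png',im)
im=cv2.resize(b['pixels'],(800,600),interpolation=cv2.INTER_CUBIC);cv2.imwrite('pics/side1b.png',im)
print(ctrl.get_obs(),T(a),T(b))
E
```

```text
{'time': 0.1, 'joint_positions': array([-1.30896765,  0.46828804, -0.01163772,  1.60350127,  0.00599496,
        1.07140776, -0.05631095]), 'joint_velocities': array([ 1.32554522e-04, -3.63633133e-04, -8.07543944e-05, -1.16005183e-03,
        1.24977948e-03, -6.04593417e-04, -1.36832876e-03]), 'joint_efforts': array([ 2.72126699e-04, -5.21651423e+01, -1.28313334e-02, -2.44370127e+01,
       -5.67978504e-02,  1.40425927e-02,  8.09475273e-05]), 'eef_pos': array([0.19497191, 0.61953008, 0.21374884]), 'orientation': array([-7.25304016e-05,  1.51848020e-01,  9.88403543e-01, -7.81442128e-04]), 'ft_force': array([0.57230916, 0.7884684 , 0.84471209]), 'moment': array([ 0.03615558,  0.03246238, -0.05927886]), 'finger_force': 0.0, 'opening': 1.0011597593425055} [[-0.005059   -0.98027931  0.19755224  0.32985655]
 [-0.99988164  0.00208828 -0.01524306 -0.14176075]
 [ 0.01452991 -0.19760597 -0.98017384  1.18740171]
 [ 0.          0.          0.          1.        ]] [[ 0.96656697  0.14938604 -0.20840368  0.75718301]
 [ 0.2557036  -0.50108728  0.82675704 -1.0447268 ]
 [ 0.01907753 -0.85240563 -0.52253296  0.62523793]
 [ 0.          0.          0.          1.        ]]
```

View pics/top1b.png

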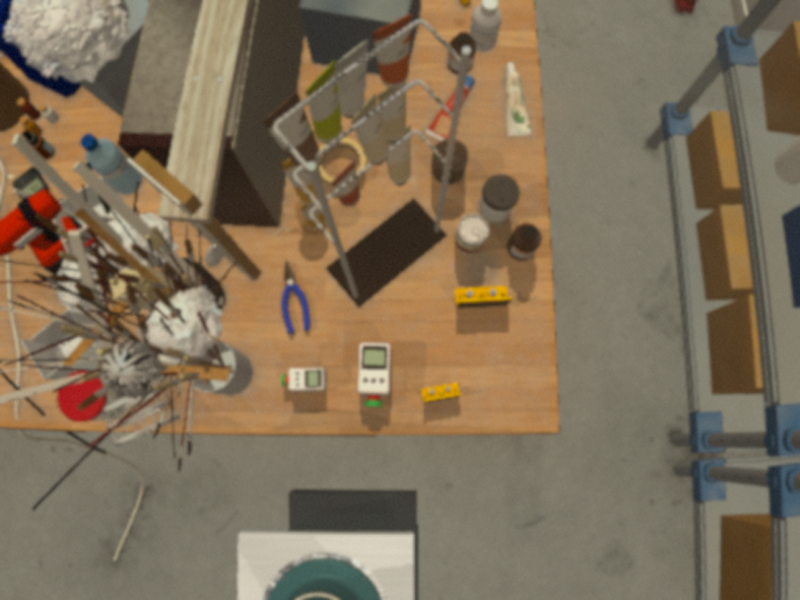

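View pics/side1b.png

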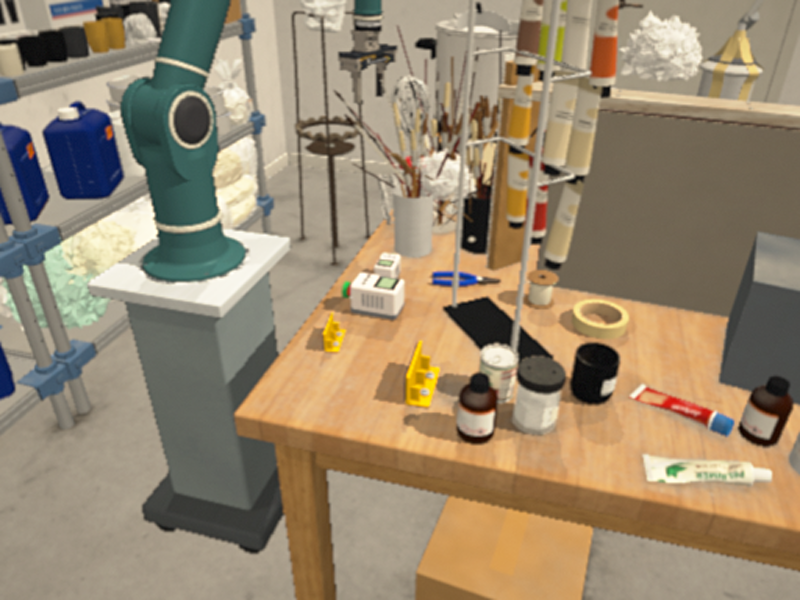

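The top view (800x600) shows the large timer at (374,370) with its plunger toward the robot. The large stop is at (482,295), the stand foot at (387,250), and the bystanders lie to the right and behind. In the side view the stop's plate faces the robot and its foot is behind it.

```bash
python3 - <<'E'
from h import *
a=load('top1');P=cloud(a)
s=load('side1');Q=cloud(s)
def reg(P,lo,hi):
    m=np.all((P>lo)&(P<hi),-1);return P[m],m
# rough points
for n,(u,v) in dict(timer=(374,370),plung=(373,404),stop=(482,295),small=(306,379),sstop=(440,392),tin=(472,230),amber=(522,240),poleft=(357,295),pole2=(437,230),snips=(295,300),edge=(380,432),bottom=(400,330)).items():
    print(n,P[int(v*.64),int(u*.64)].round(3))
z0=P[int(330*.64),int(420*.64)]
c=P[int(375*.64),int(374*.64)]
for nm,X in (('top',P),('side',Q)):
    p,m=reg(X,[c[0]-.09,c[1]-.07,.054],[c[0]+.09,c[1]+.07,.075])
    if len(p)>10:
        r=cv2.minAreaRect((p[:,:2]*1000).astype(np.float32));print(nm,'timer',len(p),r,p[:,2].mean())
c=P[int(295*.64),int(482*.64)]
for nm,X in (('top',P),('side',Q)):
  im=(a if nm=='top' else s)['pixels'].astype(int)
  yel=(im[...,2]>150)&(im[...,1]>100)&(im[...,0]<70)
  for lo,hi in ((.045,.065),(.0,.02)):
    p,m=reg(X,[c[0]-.1,c[1]-.09,lo],[c[0]+.12,c[1]+.09,hi]); p=X[m&yel]
    if len(p)>5:
        r=cv2.minAreaRect((p[:,:2]*1000).astype(np.float32));print(nm,'stop',lo,len(p),r,p.min(0).round(3),p.max(0).round(3))
im=s['pixels'][140:280,170:400];cv2.imwrite('pics/crop_s.png',cv2.resize(im,(800,487),interpolation=cv2.INTER_CUBIC))
im=a['pixels'][110:270,170:370];cv2.imwrite('pics/crop_t.png',cv2.resize(im,(750,600),interpolation=cv2.INTER_CUBIC))
E
```

```text
timer [ 0.438 -0.092  0.062]
plung [ 0.379 -0.089  0.047]
stop [ 0.579 -0.288  0.034]
small [0.424 0.031 0.045]
sstop [ 0.404 -0.21   0.004]
tin [ 0.69  -0.269  0.072]
amber [ 0.668 -0.358  0.084]
poleft [ 0.578 -0.059  0.039]
pole2 [ 0.703 -0.206  0.029]
snips [ 0.575  0.063 -0.002]
edge [ 0.33  -0.101  0.002]
bottom [ 0.518 -0.138 -0.002]
top timer 664 ((440.94354248046875, -91.49850463867188), (55.27902603149414, 91.26486206054688), 89.82357788085938) 0.061259764749665456
side timer 335 ((444.0206604003906, -94.99381256103516), (59.46080780029297, 89.25669860839844), 87.4466781616211) 0.06067923039183994
top stop 0.045 75 ((565.0596313476562, -290.9749450683594), (6.42500114440918, 96.90125274658203), 2.6863014698028564) [ 0.56  -0.339  0.05 ] [ 0.569 -0.243  0.059]
top stop 0.0 196 ((597.9714965820312, -292.1293029785156), (106.45152282714844, 175.8507537841797), 88.91864776611328) [ 0.511 -0.345  0.   ] [ 0.687 -0.238  0.014]
side stop 0.045 88 ((567.9347534179688, -291.80352783203125), (7.860344409942627, 96.98992156982422), 1.707980990409851) [ 0.563 -0.34   0.046] [ 0.573 -0.243  0.057]
side stop 0.0 293 ((585.2471313476562, -290.8471984863281), (35.491966247558594, 100.99369812011719), 1.1153309345245361) [ 0.568 -0.342  0.   ] [ 0.604 -0.24   0.02 ]
```

View pics/crop_t.png

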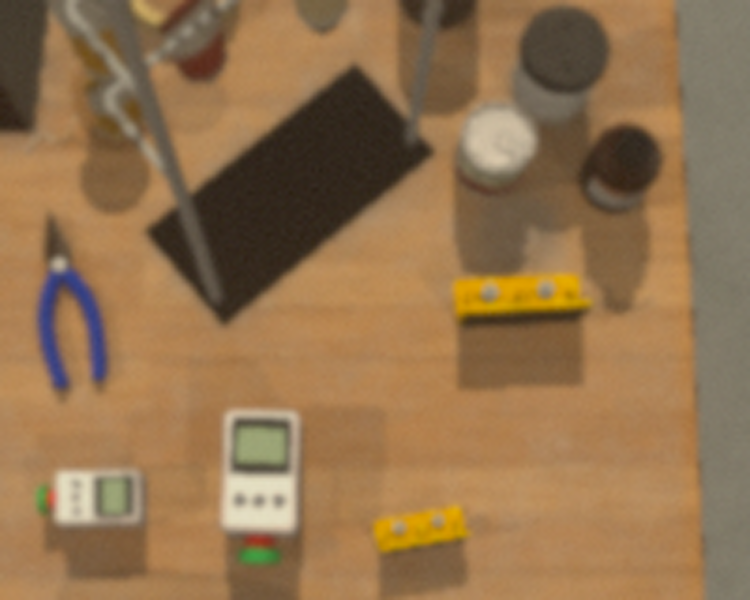

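The crop shows the timer square to the table and the stop turned by about 2°. Next I'll check how tall the brush clutter is between the start pose and the timer.

```bash
python3 - <<'E'
from h import *
P=np.concatenate([cloud(load(n)).reshape(-1,3)[load(n)['depth'].ravel()>0] for n in('top1','side1')])
for x0 in np.arange(-.1,.8,.1):
    print('x%.1f'%x0,[ (lambda q: round(float(np.percentile(q[:,2],99.5)),2) if len(q)>3 else None)(P[(P[:,0]>x0)&(P[:,0]<x0+.1)&(P[:,1]>y)&(P[:,1]<y+.1)]) for y in np.arange(-.4,.9,.1)])
c=load('top1');X=cloud(c)
for u,v in((217,300),(217,303),(410,140)): print(X[int(110+v/3.75),int(170+u/3.75)].round(3))
E
```

```text
x-0.1 [-0.73, -0.73, 0.0, 0.39, 0.45, 0.0, None, -0.73, -0.73, -0.73, -0.73, -0.72, -0.73]
x0.0 [-0.73, -0.73, 0.01, 0.41, 0.5, 0.48, -0.73, -0.73, -0.73, -0.73, -0.72, -0.73, -0.73]
x0.1 [-0.73, -0.73, 0.0, 0.01, 0.5, 0.0, -0.73, -0.73, -0.73, 0.46, 0.43, -0.73, -0.73]
x0.2 [-0.73, -0.73, -0.73, -0.73, -0.73, 0.34, 0.17, 0.22, 0.24, 0.46, 0.46, 0.34, 0.34]
x0.3 [0.0, 0.04, 0.05, 0.06, 0.0, 0.38, 0.44, 0.29, 0.23, 0.03, 0.01, 0.39, 0.4]
x0.4 [0.0, 0.02, 0.07, 0.07, 0.05, 0.33, 0.38, 0.37, 0.32, 0.18, 0.05, 0.39, None]
x0.5 [0.06, 0.06, 0.01, 0.61, 0.02, 0.24, 0.32, 0.4, 0.42, 0.19, 0.01, 0.39, 0.39]
x0.6 [0.1, 0.07, 0.02, 0.59, 0.57, 0.43, 0.43, 0.41, 0.25, 0.2, 0.01, None, None]
x0.7 [0.1, 0.61, 0.59, 0.59, 0.36, 0.38, 0.36, 0.43, 0.19, 0.2, 0.02, None, None]
[ 0.577 -0.054  0.016]
[ 0.577 -0.054  0.016]
[ 0.703 -0.206  0.029]
```

Call:
jog_arm([
  {"tz": -0.5,"turn": 0.09},
  {"tz": -1,"turn": 0.18},
  {"tz": -1,"turn": 0.27},
  {"tz": -1,"turn": 0.36},
])

```text
invalid input
```

Call:
jog_arm([
  {"tz": -0.5,"turn": 0.09},
  {"tz": -1,"turn": 0.18},
  {"tz": -1,"turn": 0.27},
  {"tz": -1,"turn": 0.36},
])

```text
invalid input
```

Call:
jog_arm([
  {"tz": -0.5,"turn": 0.09},
  {"tz": -0.9,"turn": 0.18},
  {"tz": -0.9,"turn": 0.27},
  {"tz": -0.9,"turn": 0.36},
  {"tz": -0.9,"turn": 0.36},
])

```text
invalid input
```

Call:
jog_arm([
  {"tx": 0,"ty": 0,"tz": -0.5,"turn": 0.09},
  {"tx": 0,"ty": 0,"tz": -1,"turn": 0.18},
  {"tx": 0,"ty": 0,"tz": -1,"turn": 0.27},
  {"tx": 0,"ty": 0,"tz": -1,"turn": 0.36},
])

```text
time: 0.5
eef_pos: [0.1953, 0.6206, 0.3164]
orientation: [-0.0, 0.424, 0.906, 0.002]
ft_force: [0.6, 0.4, -1.2]
opening: 0.999
finger_force: 0.0
```

Call:
jog_arm([
  {"tx": 0,"ty": 0,"tz": -0.5,"turn": 0.09},
  {"tx": 0,"ty": 0,"tz": -1,"turn": 0.18},
  {"tx": 0,"ty": 0,"tz": -1,"turn": 0.27},
  {"tx": 0,"ty": 0,"tz": -1,"turn": 0.36},
])

```text
time: 0.9
eef_pos: [0.1953, 0.6204, 0.4163]
orientation: [-0.001, 0.66, 0.751, 0.001]
ft_force: [-0.1, -0.1, -0.5]
opening: 1.006
finger_force: 0.0
```

Call:
jog_arm([
  {"tx": 0,"ty": 0,"tz": -0.5,"turn": 0.09},
  {"tx": 0,"ty": 0,"tz": -0.9,"turn": 0.18},
  {"tx": 0,"ty": 0,"tz": -0.9,"turn": 0.27},
  {"tx": 0,"ty": 0,"tz": -0.9,"turn": 0.36},
])

```text
time: 1.3
eef_pos: [0.1952, 0.6203, 0.5058]
orientation: [-0.001, 0.843, 0.537, 0.001]
ft_force: [-0.1, 0.8, -1.2]
opening: 0.998
finger_force: 0.0
```

Call:
jog_arm([
  {"tx": 0,"ty": 0,"tz": 0,"turn": 0.09},
  {"tx": 0,"ty": 0,"tz": 0,"turn": 0.18},
  {"tx": 0,"ty": 0,"tz": 0,"turn": 0.27},
  {"tx": 0,"ty": 0,"tz": 0,"turn": 0.36},
  {"tx": 0,"ty": 0,"tz": 0,"turn": 0.45},
  {"tx": 0,"ty": 0,"tz": 0,"turn": 0.54},
  {"tx": 0,"ty": 0,"tz": 0,"turn": 0.63},
  {"tx": 0,"ty": 0,"tz": 0,"turn": 0.72},
  {"tx": 0,"ty": 0,"tz": 0,"turn": 0.724},
])

```text
time: 2.2
eef_pos: [0.1949, 0.62, 0.504]
orientation: [0.001, 1.0, 0.001, 0.0]
ft_force: [-0.4, -0.0, -0.1]
opening: 1.0
finger_force: 0.0
```

Call:
jog_arm([
  {"tx": 0.4,"ty": 0.4,"tz": 0,"turn": 0},
  {"tx": 0.6,"ty": 0.8,"tz": 0,"turn": 0},
  {"tx": 0.7,"ty": 1,"tz": 0,"turn": 0},
])

```text
time: 2.5
eef_pos: [0.2689, 0.5164, 0.5051]
orientation: [0.0, 1.0, 0.001, 0.001]
ft_force: [-0.7, -0.3, 1.2]
opening: 1.001
finger_force: 0.0
```

Call:
jog_arm([
  {"tx": 0.3,"ty": 0.4,"tz": 0,"turn": 0},
  {"tx": 0.6,"ty": 0.8,"tz": 0,"turn": 0},
  {"tx": 0.7,"ty": 1,"tz": 0,"turn": 0},
])

```text
time: 2.8
eef_pos: [0.3392, 0.416, 0.5052]
orientation: [-0.0, 1.0, -0.0, 0.001]
ft_force: [-0.3, -0.2, 0.3]
opening: 0.999
finger_force: 0.0
```

Call:
jog_arm([
  {"tx": 0.3,"ty": 0.4,"tz": 0,"turn": 0},
  {"tx": 0.6,"ty": 0.8,"tz": 0,"turn": 0},
  {"tx": 0.7,"ty": 1,"tz": 0,"turn": 0},
])

```text
time: 3.1
eef_pos: [0.4086, 0.3165, 0.505]
orientation: [-0.0, 1.0, 0.0, 0.001]
ft_force: [-0.4, -0.0, 1.1]
opening: 0.998
finger_force: 0.0
```

Call:
jog_arm([
  {"tx": 0.1,"ty": 0.4,"tz": 0,"turn": 0},
  {"tx": 0.2,"ty": 0.8,"tz": 0,"turn": 0},
  {"tx": 0.2,"ty": 1,"tz": 0,"turn": 0},
])

```text
time: 3.4
eef_pos: [0.4273, 0.2172, 0.5049]
orientation: [-0.0, 1.0, 0.0, 0.0]
ft_force: [-0.2, -0.3, -0.9]
opening: 0.999
finger_force: 0.0
```

Call:
jog_arm([
  {"tx": 0,"ty": 0.4,"tz": 0,"turn": 0},
  {"tx": 0,"ty": 0.8,"tz": 0,"turn": 0},
  {"tx": 0,"ty": 1,"tz": 0,"turn": 0},
])

```text
time: 3.7
eef_pos: [0.4265, 0.1183, 0.505]
orientation: [-0.001, 1.0, 0.001, 0.0]
ft_force: [-0.0, -0.2, -0.7]
opening: 0.999
finger_force: 0.0
```

Call:
jog_arm([
  {"tx": 0,"ty": 0.4,"tz": 0,"turn": 0},
  {"tx": 0,"ty": 0.8,"tz": 0,"turn": 0},
  {"tx": 0,"ty": 1,"tz": 0,"turn": 0},
])

```text
time: 4.0
eef_pos: [0.4269, 0.0186, 0.505]
orientation: [-0.001, 1.0, 0.001, 0.0]
ft_force: [0.3, -0.5, 0.1]
opening: 1.0
finger_force: 0.0
```

Call:
jog_arm([
  {"tx": 0,"ty": 0.4,"tz": 0,"turn": 0},
  {"tx": 0,"ty": 0.8,"tz": 0,"turn": 0},
  {"tx": 0,"ty": 1,"tz": 0,"turn": 0},
])

```text
time: 4.3
eef_pos: [0.4272, -0.0814, 0.505]
orientation: [-0.001, 1.0, 0.001, 0.001]
ft_force: [-0.2, 0.6, 0.8]
opening: 0.999
finger_force: 0.0
```

Call:
jog_arm([
  {"tx": 0,"ty": 0.5,"tz": 0.3,"turn": 0},
  {"tx": 0,"ty": 1,"tz": 0.6,"turn": 0},
  {"tx": 0,"ty": 1,"tz": 1,"turn": 0},
])

```text
time: 4.6
eef_pos: [0.4289, -0.1828, 0.4061]
orientation: [-0.0, 1.0, -0.0, 0.003]
ft_force: [-0.3, -0.0, -0.7]
opening: 0.997
finger_force: 0.0
```

Call:
jog_arm([
  {"tx": 0,"ty": 0,"tz": 0.5,"turn": 0},
  {"tx": 0,"ty": 0,"tz": 1,"turn": 0},
  {"tx": 0,"ty": 0,"tz": 1,"turn": 0},
  {"tx": 0,"ty": 0,"tz": 1,"turn": 0},
])

```text
time: 5.0
eef_pos: [0.429, -0.1771, 0.3067]
orientation: [0.0, 1.0, 0.004, 0.001]
ft_force: [-0.1, 1.0, 0.5]
opening: 0.998
finger_force: 0.0
```

```bash
python3 - <<'E'
from h import *
a=snap('wrist','w1');X=cloud(a)
cv2.imwrite('pics/w1b.png',cv2.resize(a['pixels'],(800,600),interpolation=cv2.INTER_CUBIC))
im=a['pixels'].astype(int);yel=(im[...,2]>150)&(im[...,1]>100)&(im[...,0]<70)
def rr(p,n):
    print(n,len(p)); 
    if len(p)>5: print(cv2.minAreaRect((p[:,:2]*1000).astype(np.float32)),np.median(p[:,2]))
x,y,z=X[...,0],X[...,1],X[...,2]
rr(X[(abs(x-.44)<.09)&(abs(y+.092)<.07)&(z>.054)&(z<.07)],'timer')
rr(X[yel&(abs(x-.57)<.06)&(abs(y+.29)<.08)&(z>.05)&(z<.06)],'stop top')
rr(X[yel&(abs(x-.58)<.06)&(abs(y+.29)<.08)&(z>.0)&(z<.06)],'stop')
print(a['hand_eye'])
E
```

```text
timer 2244
((444.06756591796875, -89.56204223632812), (56.174259185791016, 90.0218505859375), 88.57054138183594) 0.06331255903904276
stop top 301
((568.8507690429688, -288.39794921875), (5.787397384643555, 98.35542297363281), 2.9825384616851807) 0.05593519567773658
stop 1160
((585.2813110351562, -298.1387939453125), (37.58992385864258, 120.06476593017578), 2.978360652923584) 0.00782539728149173
[[-3.60067494e-04 -9.68726196e-01 -2.48131875e-01  7.04416396e-02]
 [ 9.99999801e-01 -2.20379003e-04 -5.90736314e-04 -5.28861660e-04]
 [ 5.17578687e-04 -2.48132038e-01  9.68726083e-01 -1.71281710e-01]
 [ 0.00000000e+00  0.00000000e+00  0.00000000e+00  1.00000000e+00]]
```

View pics/w1b.png

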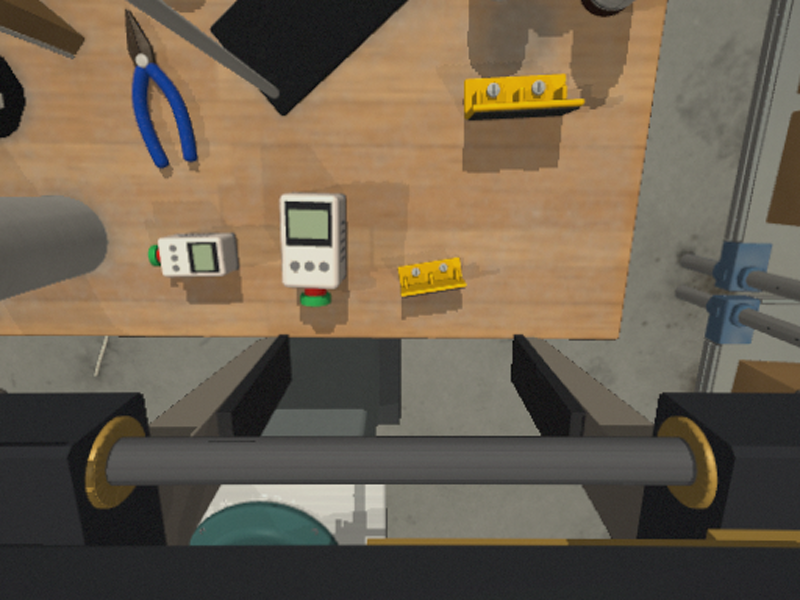

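The wrist view shows the timer at (315,240) and the stop plate at (525,105), and both agree with the earlier measurements. I'm going to grasp the timer.

Call:
jog_arm([
  {"tx": 0.17,"ty": -0.45,"tz": 0,"turn": 0},
  {"tx": 0.17,"ty": -0.89,"tz": 0.2,"turn": 0.01},
  {"tx": 0.17,"ty": -0.89,"tz": 0.6,"turn": 0.01},
  {"tx": 0.17,"ty": -0.89,"tz": 1,"turn": 0.01},
  {"tx": 0.17,"ty": -0.89,"tz": 1,"turn": 0.01},
], claw=1)

```text
time: 5.55
eef_pos: [0.4222, -0.0843, 0.2213]
orientation: [0.001, 1.0, -0.004, 0.008]
ft_force: [0.9, 0.0, -0.2]
opening: 1.003
finger_force: 0.0
```

Call:
jog_arm([
  {"tx": 0,"ty": 0,"tz": 0.3,"turn": 0},
  {"tx": 0,"ty": 0,"tz": 0.6,"turn": 0},
  {"tx": 0,"ty": 0,"tz": 0.8,"turn": 0},
  {"tx": 0,"ty": 0,"tz": 0.8,"turn": 0},
  {"tx": 0,"ty": 0,"tz": 0.8,"turn": 0},
])

```text
time: 6.05
eef_pos: [0.3953, -0.0802, 0.176]
orientation: [0.004, 1.0, -0.007, 0.025]
ft_force: [-0.1, 0.0, -0.0]
opening: 0.999
finger_force: 0.0
```

```bash
python3 - <<'E'
from h import *
a=snap('wrist','w2');X=cloud(a);print(a['obs']['eef_pos'],a['obs']['orientation'])
x,y,z=X[...,0],X[...,1],X[...,2]
p=X[(abs(x-.44)<.09)&(abs(y+.092)<.05)&(z>.054)&(z<.07)]
print(len(p),cv2.minAreaRect((p[:,:2]*1000).astype(np.float32)),np.median(p[:,2]))
E
```

```text
[ 0.39532795 -0.08023173  0.17595538] [ 0.00427732  0.99966113 -0.00699506  0.02470623]
4710 ((444.2132263183594, -89.72811126708984), (55.978145599365234, 88.31202697753906), 89.32848358154297) 0.06336350924383205
```

```bash
python3 - <<'E'
from h import *
print(ctrl.get_obs()['joint_positions'].round(3))
E
```

```text
[-1.519 -0.307  1.543  2.296  0.425  0.849 -1.837]
```

```bash
cat > fk.py <<'E'
from h import *
from scipy.spatial.transform import Rotation as R
def fk(q,p,s):
    # p: d1,d2,a2,d3,d4(wrist->tcp),a6, yaw offset of tool ; chain z,y,z,y,z,y,z
    M=R.identity();t=np.zeros(3)
    def rot(ax,a):
        nonlocal M; M=M*R.from_rotvec(a*np.array(ax))
    def tr(v):
        nonlocal t; t=t+M.apply(v)
    Z=[0,0,1];Y=[0,1,0]
    tr([0,0,p[0]]);rot(Z,s[0]*q[0]);rot(Y,q[1]);rot(Z,s[1]*q[2]);tr([p[2],0,p[1]]);rot(Y,q[3]);tr([p[6],0,0]);rot(Z,s[2]*q[4]);tr([0,0,p[3]])
    rot(Y,q[5]);tr([p[5],0,0]);rot(Z,s[3]*q[6]);tr([0,0,p[4]]);rot(Z,p[7])
    return t,M
E
python3 - <<'E'
from fk import *
from scipy.optimize import least_squares
import itertools
D=[]
for n in('top1','side1','w1','w2'):
    o=load(n)['obs'];print(n,o['joint_positions'].round(3));D.append(o)
D.append(ctrl.get_obs())
best=None
for s in itertools.product((-1,1),repeat=4):
    def f(p):
        r=[]
        for o in D:
            t,M=fk(o['joint_positions'],p,s);w=o['orientation']
            r+=list((t-o['eef_pos'])*5)+list((M.inv()*R.from_quat([w[1],w[2],w[3],w[0]])).as_rotvec())
        return r
    for y0 in(0,1.57,3.14,-1.57):
        x=least_squares(f,[.34,.4,0,.4,.3,0,0,y0])
        if best is None or x.cost<best[0]: best=(x.cost,s,x.x,x.fun)
print(best[0],best[1],best[2].round(4)); print(np.round(best[3],3))
pickle.dump(best[1:3],open('model.pkl','wb'))
E
```

```text
top1 [-1.309  0.468 -0.012  1.604  0.006  1.071 -0.056]
side1 [-1.309  0.468 -0.012  1.604  0.006  1.071 -0.056]
w1 [-1.269 -0.188  1.512  1.98   0.204  1.179 -1.4  ]
w2 [-1.518 -0.307  1.542  2.296  0.425  0.849 -1.837]
0.02777873802726191 (-1, -1, -1, -1) [-0.7965  0.4231  0.0297  0.3831 -0.7082 -0.0272 -0.1388  1.5708]
[-0.161  0.042 -0.001 -0.    -0.    -0.    -0.161  0.042 -0.001 -0.
 -0.     0.    -0.008 -0.016  0.003 -0.    -0.     0.     0.     0.003
 -0.001 -0.    -0.     0.     0.001  0.004 -0.001 -0.     0.    -0.   ]
```

```bash
cat > fk.py <<'E'
from h import *
from scipy.spatial.transform import Rotation as R
ax=[[0,0,-1],[0,1,0],[0,0,-1],[0,1,0],[0,0,-1],[0,1,0],[0,0,-1]]
def fk(q,p):
    # p: offsets (d1),(a,l,d) after j3, after j4?, after j5, after j6, then tool z
    M=R.identity();t=np.zeros(3)
    off={0:[p[1],p[10],p[0]],2:[p[2],p[3],p[4]],4:[p[5],p[6],p[7]],5:[p[8],0,0],6:[0,0,p[9]]}
    t=t+0
    for i in range(7):
        M=M*R.from_rotvec(q[i]*np.array(ax[i]))
        if i in off: t=t+M.apply(off[i])
    return t,M*R.from_rotvec([0,0,np.pi/2])
def err(q,p,t,M):
    a,B=fk(q,p);return np.r_[a-t,(M*B.inv()).as_rotvec()*-1]
def jac(q,p):
    a,B=fk(q,p);J=np.zeros((6,7))
    for i in range(7):
        d=q.copy();d[i]+=1e-5;b,C=fk(d,p);J[:3,i]=(b-a)/1e-5;J[3:,i]=(C*B.inv()).as_rotvec()/1e-5
    return J
lo=np.array([-2.53,-.31,-1.57,.28,-1.29,.15,-2.92]);hi=np.array([2.53,2.02,1.55,2.44,4.43,1.84,2.92])
def go(q,p,wps,w=np.ones(7),step=.02):
    # list of (xyz,yaw of tool x); min-norm with clamping
    for t1,y1 in wps:
        t0,M0=fk(q,p);
        n=max(int(np.linalg.norm(np.array(t1)-t0)/step),10)
        M1=R.from_euler('z',y1)*R.from_euler('x',np.pi); dv=(M1*M0.inv()).as_rotvec()
        for k in range(1,n+6):
            f=min(k/n,1);t=t0+(np.array(t1)-t0)*f;M=R.from_rotvec(dv*f)*M0
            for it in range(3):
                a,B=fk(q,p);e=np.r_[t-a,(M*B.inv()).as_rotvec()]
                free=np.ones(7,bool)
                for _ in range(4):
                    J=jac(q,p)*free*w
                    d=w*(J.T@np.linalg.solve(J@J.T+1e-4*np.eye(6),e))*free
                    bad=free&(((q+d)<lo)|((q+d)>hi))
                    if not bad.any():break
                    free&=~bad
                q=np.clip(q+np.clip(d,-.2,.2),lo,hi)
        print(np.round(t1,2),q.round(2),'err',np.linalg.norm(e).round(4))
    return q
E
python3 - <<'E'
from fk import *
from scipy.optimize import least_squares
D=[load(n)['obs'] for n in('top1','w1','w2')]
x0=np.array([.34,0,0,0,.4,0,0,.4,0,.25,0])
def f(p):
    r=[]
    for o in D: r+=list((fk(o['joint_positions'],p)[0]-o['eef_pos'])*100)
    return r+list((p-x0)*1)
x=least_squares(f,x0);p=x.x;print(p.round(3),x.fun[:9].round(3))
pickle.dump(p,open('p.pkl','wb'))
q=D[0]['joint_positions']
wp=[((.195,.62,.505),0),((.265,.52,.505),0),((.335,.42,.505),0),((.405,.32,.505),0),((.425,.12,.505),0),((.425,-.18,.405),0),((.425,-.18,.305),0),((.442,-.091,.205),0)]
go(q,p,wp)
E
```

```text
[ 0.299  0.     0.015 -0.03   0.512 -0.008  0.024  0.455 -0.002  0.325
 -0.027] [ 0.001 -0.001 -0.006 -0.    -0.013  0.003 -0.005  0.013  0.003]
[0.2  0.62 0.5 ] [-1.67  0.38  0.55  1.14 -0.2   1.67 -2.74] err 0.0
[0.26 0.52 0.5 ] [-1.61  0.23  0.59  1.33 -0.13  1.62 -2.61] err 0.0
[0.34 0.42 0.5 ] [-1.52  0.12  0.64  1.44 -0.07  1.6  -2.45] err 0.0
[0.4  0.32 0.5 ] [-1.4   0.07  0.72  1.49 -0.05  1.59 -2.24] err 0.0
[0.42 0.12 0.5 ] [-1.29 -0.16  0.82  1.64  0.12  1.61 -2.04] err 0.0
[ 0.42 -0.18  0.4 ] [-1.13 -0.31  1.23  1.81  0.29  1.44 -1.52] err 0.0
[ 0.42 -0.18  0.3 ] [-1.28 -0.3   1.45  1.98  0.32  1.21 -1.52] err 0.0
[ 0.44 -0.09  0.2 ] [-1.51 -0.28  1.53  2.17  0.34  1.   -1.74] err 0.0322
```

```bash
nproc; cat > search.py <<'E'
from fk import *
import sys,io,contextlib,time
from multiprocessing import Pool
p=pickle.load(open('p.pkl','rb')); q0=load('w2')['obs']['joint_positions']
def trial(seed):
    r=np.random.default_rng(seed); n=r.integers(1,4); w=[((.43,-.2,.4),0)]
    y=0
    for i in range(n):
        y=float(np.clip(y+r.choice([-1.57,-.8,0,.8,1.57]),-3.14,3.14))
        w.append(((r.choice([.35,.45,.55]),r.choice([-.15,-.3,-.45]),r.choice([.35,.45,.55])),y))
    # unwind yaw to final 0 or pi equivalent
    yf=0 if abs(y)<1.6 else np.sign(y)*np.pi
    w+= [((.43,-.2,.35),y/2+yf/2),((.443,-.091,.2),yf)]
    f=[((.443,-.091,.016),yf),((.443,-.091,.05),yf),((.517,-.29,.05),yf),((.517,-.29,.016),yf),((.43,-.29,.12),yf),((.43,-.29,.025),yf)]
    q=q0;b=io.StringIO();E=0;mg=9
    for k,x in enumerate(w+f):
        with contextlib.redirect_stdout(b): q=go(q,p,[x],step=.04)
        t,M=fk(q,p);e=np.linalg.norm(t-x[0])
        if k>=len(w)-1:
            E+=e;mg=min(mg,(q-lo).min(),(hi-q).min())
    return E,-mg,seed,w,q.round(2)
if __name__=='__main__':
    with Pool() as po: res=sorted(po.imap_unordered(trial,range(int(sys.argv[1]))),key=lambda r:(round(r[0],3),r[1]))
    for r in res[:8]: print(r[0].round(4),round(r[1],2),[(tuple(float(v) for v in a),round(b,2)) for a,b in r[3]],r[4])
E
time OMP_NUM_THREADS=1 timeout 500 python3 search.py 160
```

```text
4
0.0 -0.21 [((0.43, -0.2, 0.4), 0), ((0.55, -0.3, 0.45), -1.57), ((0.35, -0.15, 0.45), -2.37), ((0.45, -0.45, 0.55), -1.57), ((0.43, -0.2, 0.35), -0.79), ((0.443, -0.091, 0.2), 0)] [ 0.47  0.53  0.07  2.07 -0.06  0.54 -0.99]
0.0 -0.2 [((0.43, -0.2, 0.4), 0), ((0.35, -0.3, 0.55), 0.0), ((0.35, -0.15, 0.55), -1.57), ((0.45, -0.45, 0.55), -1.57), ((0.43, -0.2, 0.35), -0.79), ((0.443, -0.091, 0.2), 0)] [ 0.42  0.53  0.13  2.08 -0.13  0.54 -0.92]
0.0 -0.2 [((0.43, -0.2, 0.4), 0), ((0.35, -0.15, 0.45), -0.8), ((0.45, -0.15, 0.45), 0.77), ((0.55, -0.45, 0.55), 1.57), ((0.43, -0.2, 0.35), 0.79), ((0.443, -0.091, 0.2), 0)] [ 0.41  0.53  0.14  2.08 -0.14  0.54 -0.92]
0.0 -0.19 [((0.43, -0.2, 0.4), 0), ((0.35, -0.15, 0.35), -1.57), ((0.55, -0.3, 0.35), 0.0), ((0.35, -0.3, 0.45), -1.57), ((0.43, -0.2, 0.35), -0.79), ((0.443, -0.091, 0.2), 0)] [ 0.32  0.54  0.25  2.09 -0.25  0.54 -0.82]
0.0 -0.18 [((0.43, -0.2, 0.4), 0), ((0.35, -0.45, 0.55), -0.8), ((0.45, -0.15, 0.55), -1.6), ((0.55, -0.3, 0.45), -0.03), ((0.43, -0.2, 0.35), -0.02), ((0.443, -0.091, 0.2), 0)] [ 0.22  0.55  0.37  2.1  -0.37  0.55 -0.71]
0.0 -0.17 [((0.43, -0.2, 0.4), 0), ((0.35, -0.3, 0.35), 1.57), ((0.45, -0.15, 0.45), 0.77), ((0.55, -0.3, 0.45), 2.34), ((0.43, -0.2, 0.35), np.float64(2.74)), ((0.443, -0.091, 0.2), np.float64(3.14))] [ 0.14  0.57  0.48  2.11 -0.48  0.56  2.53]
0.0 -0.16 [((0.43, -0.2, 0.4), 0), ((0.55, -0.45, 0.45), 1.57), ((0.35, -0.15, 0.55), 0.0), ((0.43, -0.2, 0.35), 0.0), ((0.443, -0.091, 0.2), 0)] [ 0.11  0.58  0.51  2.12 -0.52  0.57 -0.58]
0.0 -0.16 [((0.43, -0.2, 0.4), 0), ((0.35, -0.15, 0.45), 1.57), ((0.43, -0.2, 0.35), 0.79), ((0.443, -0.091, 0.2), 0)] [ 0.1   0.58  0.52  2.12 -0.53  0.57 -0.57]
real	1m34.039s
user	6m5.781s
sys	0m0.193s
```

Call:
jog_arm([
  {"tx": 0,"ty": 0.2,"tz": -0.5,"turn": 0},
  {"tx": 0,"ty": 0.5,"tz": -1,"turn": 0},
  {"tx": 0,"ty": 1,"tz": -1,"turn": 0},
  {"tx": 0,"ty": 1,"tz": -1,"turn": 0},
])

```text
time: 6.5
eef_pos: [0.3887, -0.1823, 0.2782]
orientation: [0.005, 1.0, -0.008, 0.025]
ft_force: [0.1, 1.0, 0.1]
opening: 1.001
finger_force: 0.0
```

Call:
jog_arm([
  {"tx": 0,"ty": 0,"tz": -0.5,"turn": 0},
  {"tx": 0,"ty": 0,"tz": -1,"turn": 0},
  {"tx": 0,"ty": 0,"tz": -1,"turn": 0},
  {"tx": 0,"ty": 0,"tz": -1,"turn": 0},
])

```text
time: 6.9
eef_pos: [0.3831, -0.1787, 0.3762]
orientation: [0.005, 1.0, -0.007, 0.024]
ft_force: [-1.2, 0.3, -0.6]
opening: 1.002
finger_force: 0.0
```

Call:
jog_arm([
  {"tx": 0,"ty": 0,"tz": -0.4,"turn": 0},
  {"tx": 0,"ty": 0,"tz": -0.8,"turn": 0},
  {"tx": 0,"ty": 0,"tz": -0.8,"turn": 0},
  {"tx": 0,"ty": 0,"tz": -0.8,"turn": 0},
])

```text
time: 7.3
eef_pos: [0.3787, -0.1769, 0.4539]
orientation: [0.004, 1.0, -0.006, 0.022]
ft_force: [0.3, 0.9, -0.6]
opening: 1.0
finger_force: 0.0
```

```bash
python3 - <<'E'
from fk import *
p=pickle.load(open('p.pkl','rb'));q=ctrl.get_obs()['joint_positions'];print(q.round(3),fk(q,p)[0].round(4),ctrl.get_obs()['eef_pos'])
q=go(q,p,[((.35,-.15,.45),1.57),((.43,-.2,.35),.79),((.443,-.091,.2),0),((.443,-.091,.016),0)])
E
```

```text
[-0.614 -0.286  0.774  1.824  0.202  1.48  -1.454] [ 0.3781 -0.1756  0.4513] [ 0.3786862  -0.17688566  0.45392607]
[ 0.35 -0.15  0.45] [-0.54 -0.31  0.66  1.86  0.18  1.53  0.09] err 0.0
[ 0.43 -0.2   0.35] [-0.42  0.01  0.81  1.89 -0.01  1.25 -0.39] err 0.0
[ 0.44 -0.09  0.2 ] [-0.55  0.16  0.75  2.15 -0.14  0.88 -1.29] err 0.0
[ 0.44 -0.09  0.02] [-0.29  0.52  0.48  2.28 -0.54  0.46 -0.94] err 0.0
```

```bash
python3 - <<'E'
from fk import *
p=pickle.load(open('p.pkl','rb'));o=ctrl.get_obs();q=o['joint_positions']
M=fk(q,p)[1];print(M.as_matrix().round(4))
t=fk(q,p)[0]
print('tool-frame shift to hover', M.inv().apply(np.array([.443,-.091,.216])-t).round(4),'to grasp',M.inv().apply(np.array([.443,-.091,.017])-t).round(4))
for start in ([],[((.45,-.3,.4),0)]):
  go(q,p,start+[((.443,-.091,.25),0),((.443,-.091,.016),0),((.443,-.091,.05),0),((.517,-.29,.05),0),((.517,-.29,.016),0),((.43,-.29,.12),0),((.43,-.29,.025),0)]);print()
E
```

```text
[[ 0.9989 -0.0125  0.0448]
 [-0.0121 -0.9999 -0.0091]
 [ 0.0449  0.0085 -0.999 ]]
tool-frame shift to hover [ 0.0533 -0.0874  0.2372] to grasp [ 0.0443 -0.0891  0.436 ]
[ 0.44 -0.09  0.25] [-0.69  0.08  0.87  2.09 -0.07  1.01 -1.35] err 0.0
[ 0.44 -0.09  0.02] [-0.34  0.53  0.54  2.28 -0.62  0.47 -0.87] err 0.0
[ 0.44 -0.09  0.05] [-0.41  0.47  0.63  2.27 -0.54  0.55 -0.93] err 0.0
[ 0.52 -0.29  0.05] [-0.01  0.66  0.61  1.93 -0.55  0.73 -0.65] err 0.0
[ 0.52 -0.29  0.02] [ 0.02  0.71  0.57  1.93 -0.59  0.67 -0.62] err 0.0
[ 0.43 -0.29  0.12] [-0.07  0.44  0.73  2.08 -0.42  0.77 -0.65] err 0.0
[ 0.43 -0.29  0.02] [ 0.06  0.6   0.57  2.12 -0.59  0.58 -0.52] err 0.0

[ 0.45 -0.3   0.4 ] [-0.44  0.23  1.17  1.68 -0.21  1.38 -0.81] err 0.0
[ 0.44 -0.09  0.25] [-0.86  0.09  1.07  2.09 -0.09  1.01 -1.31] err 0.0
[ 0.44 -0.09  0.02] [-0.42  0.56  0.63  2.29 -0.72  0.5  -0.78] err 0.0
[ 0.44 -0.09  0.05] [-0.49  0.5   0.73  2.28 -0.63  0.57 -0.85] err 0.0
[ 0.52 -0.29  0.05] [-0.08  0.69  0.7   1.93 -0.64  0.76 -0.58] err 0.0
[ 0.52 -0.29  0.02] [-0.04  0.73  0.65  1.94 -0.68  0.7  -0.54] err 0.0
[ 0.43 -0.29  0.12] [-0.14  0.48  0.83  2.08 -0.5   0.79 -0.57] err 0.0
[ 0.43 -0.29  0.02] [-0.01  0.62  0.66  2.13 -0.67  0.61 -0.44] err 0.0
```

Call:
jog_arm([
  {"tx": 0.2,"ty": -0.3,"tz": 0.1,"turn": 0},
  {"tx": 0.4,"ty": -0.6,"tz": 0.3,"turn": 0},
  {"tx": 0.53,"ty": -0.87,"tz": 0.5,"turn": 0},
  {"tx": 0.53,"ty": -0.87,"tz": 0.9,"turn": 0},
  {"tx": 0.53,"ty": -0.87,"tz": 1,"turn": 0},
])

```text
time: 7.8
eef_pos: [0.4344, -0.0905, 0.3513]
orientation: [0.005, 1.0, -0.005, 0.018]
ft_force: [-0.3, -0.6, 0.9]
opening: 0.998
finger_force: 0.0
```

Call:
jog_arm([
  {"tx": -0.05,"ty": 0,"tz": 0.4,"turn": 0},
  {"tx": -0.05,"ty": 0,"tz": 0.8,"turn": 0},
  {"tx": -0.05,"ty": 0,"tz": 1,"turn": 0},
  {"tx": -0.05,"ty": 0,"tz": 1,"turn": 0},
  {"tx": -0.05,"ty": 0,"tz": 1,"turn": 0},
])

```text
time: 8.3
eef_pos: [0.4368, -0.0928, 0.2567]
orientation: [0.005, 1.0, -0.007, 0.023]
ft_force: [0.3, -0.2, -0.4]
opening: 0.997
finger_force: 0.0
```

```bash
cat > st.py <<'E'
from fk import *
import sys
p=pickle.load(open('p.pkl','rb'));o=ctrl.get_obs();q=o['joint_positions']
t,M=fk(q,p);m=M.as_matrix();print('t',o['time'],q.round(2),'fk',t.round(4),'eef',o['eef_pos'].round(4),'yaw',np.degrees(np.arctan2(m[1,0],m[0,0])).round(2),'z',m[:,2].round(4),o['ft_force'].round(1))
if len(sys.argv)>1: print('shift',M.inv().apply(np.array(eval(sys.argv[1]))-t).round(4))
E
python3 st.py .443,-.0905,.017
python3 - <<'E'
from h import *
a=snap('wrist','w3');X=cloud(a);x,y,z=X[...,0],X[...,1],X[...,2]
p=X[(abs(x-.44)<.09)&(abs(y+.092)<.05)&(z>.054)&(z<.07)]
print(len(p),cv2.minAreaRect((p[:,:2]*1000).astype(np.float32)))
E
```

```text
t 8.3 [-0.66  0.01  0.82  2.1  -0.    0.99 -1.42] fk [ 0.4411 -0.0938  0.263 ] eef [ 0.4368 -0.0928  0.2567] yaw -0.76 z [ 0.0453 -0.0094 -0.9989] [ 0.3 -0.2 -0.4]
shift [-0.0094 -0.0055  0.2458]
2754 ((444.4097595214844, -89.60792541503906), (56.12900924682617, 89.09130096435547), 89.22904968261719)
```

Call:
jog_arm([
  {"tx": -0.04,"ty": -0.05,"tz": 0.4,"turn": 0},
  {"tx": -0.04,"ty": -0.05,"tz": 0.8,"turn": 0},
  {"tx": -0.04,"ty": -0.05,"tz": 1,"turn": 0},
  {"tx": -0.04,"ty": -0.05,"tz": 1,"turn": 0},
])

```text
time: 8.75
eef_pos: [0.4365, -0.0882, 0.155]
orientation: [0.005, 1.0, -0.006, 0.021]
ft_force: [0.6, 0.3, 0.4]
opening: 1.002
finger_force: 0.0
```

Call:
jog_arm([
  {"tx": 0,"ty": 0,"tz": 0.3,"turn": 0},
  {"tx": 0,"ty": 0,"tz": 0.6,"turn": 0},
  {"tx": 0,"ty": 0,"tz": 0.9,"turn": 0},
  {"tx": 0,"ty": 0,"tz": 1,"turn": 0},
  {"tx": 0,"ty": 0,"tz": 1,"turn": 0},
  {"tx": 0,"ty": 0,"tz": 1,"turn": 0},
])

```text
time: 9.35
eef_pos: [0.4433, -0.0894, 0.0576]
orientation: [0.004, 1.0, -0.006, 0.024]
ft_force: [0.0, 0.6, 0.3]
opening: 1.0
finger_force: 0.0
```

```bash
python3 st.py .4435,-.090,.017
```

```text
t 9.35 [-0.41  0.43  0.64  2.26 -0.5   0.54 -0.98] fk [ 0.4612 -0.0973  0.0697] eef [ 0.4433 -0.0894  0.0576] yaw -0.73 z [ 0.0482 -0.0088 -0.9988] [0.  0.6 0.3]
shift [-0.0203 -0.0075  0.0517]
```

Call:
jog_arm([
  {"tx": -0.02,"ty": 0,"tz": 0.2,"turn": 0},
  {"tx": -0.02,"ty": 0,"tz": 0.4,"turn": 0},
  {"tx": -0.02,"ty": 0,"tz": 0.4,"turn": 0},
  {"tx": -0.02,"ty": 0,"tz": 0.4,"turn": 0},
])

```text
time: 9.75
eef_pos: [0.4425, -0.0897, 0.0172]
orientation: [0.004, 1.0, -0.006, 0.024]
ft_force: [0.4, -1.0, 0.0]
opening: 0.998
finger_force: 0.0
```

Call:
jog_arm([
  {"tx": 0,"ty": 0,"tz": 0,"turn": 0},
  {"tx": 0,"ty": 0,"tz": 0,"turn": 0},
  {"tx": 0,"ty": 0,"tz": 0,"turn": 0},
  {"tx": 0,"ty": 0,"tz": 0,"turn": 0},
  {"tx": 0,"ty": 0,"tz": 0,"turn": 0},
  {"tx": 0,"ty": 0,"tz": 0,"turn": 0},
  {"tx": 0,"ty": 0,"tz": 0,"turn": 0},
  {"tx": 0,"ty": 0,"tz": 0,"turn": 0},
], claw=0.5, grip_force=20)

```text
time: 10.55
eef_pos: [0.4418, -0.0896, 0.0161]
orientation: [0.004, 1.0, -0.006, 0.023]
ft_force: [-0.8, 0.4, 5.8]
opening: 0.612
finger_force: 20.0
```

```bash
python3 st.py; python3 -c "
from h import *
a=snap('wrist','w4');cv2.imwrite('pics/w4b.png',a['pixels'])"
```

```text
t 10.55 [-0.33  0.51  0.54  2.27 -0.6   0.45 -0.89] fk [ 0.4624 -0.0998  0.0275] eef [ 0.4418 -0.0896  0.0161] yaw -0.73 z [ 0.0455 -0.0089 -0.9989] [-0.8  0.4  5.8]
```

View pics/w4b.png

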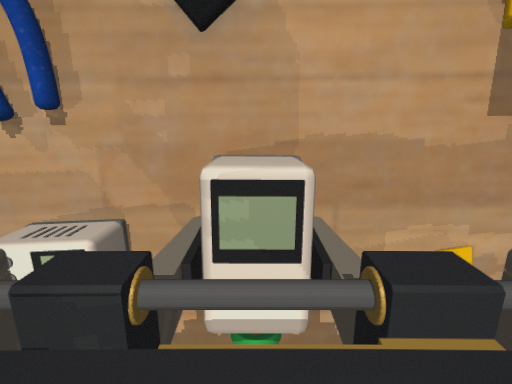

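Call:
jog_arm([
  {"tx": 0,"ty": 0,"tz": -0.2,"turn": 0},
  {"tx": 0,"ty": 0,"tz": -0.5,"turn": 0},
  {"tx": 0.1,"ty": 0,"tz": -0.8,"turn": 0},
  {"tx": 0.4,"ty": 0.1,"tz": -0.8,"turn": 0},
  {"tx": 0.4,"ty": 0.4,"tz": -0.8,"turn": 0},
  {"tx": 0.4,"ty": 0.8,"tz": -0.8,"turn": 0},
  {"tx": 0.4,"ty": 1,"tz": -0.8,"turn": 0},
])

```text
time: 11.3
eef_pos: [0.476, -0.1923, 0.0983]
orientation: [0.005, 1.0, -0.007, 0.022]
ft_force: [0.4, -0.2, -1.5]
opening: 0.612
finger_force: 19.9
```

Call:
jog_arm([
  {"tx": 0,"ty": 0.3,"tz": 0,"turn": 0},
  {"tx": 0,"ty": 0.7,"tz": 0,"turn": 0},
  {"tx": 0,"ty": 1,"tz": 0,"turn": -0.04},
  {"tx": 0,"ty": 1,"tz": 0,"turn": -0.04},
  {"tx": 0,"ty": 1,"tz": 0,"turn": -0.04},
])

```text
time: 11.8
eef_pos: [0.4743, -0.2896, 0.0986]
orientation: [0.005, 0.999, 0.024, 0.022]
ft_force: [0.2, 1.4, -2.5]
opening: 0.609
finger_force: 20.0
```

```bash
python3 st.py; python3 - <<'E'
from h import *
a=snap('wrist','w5');X=cloud(a);cv2.imwrite('pics/w5b.png',a['pixels'])
im=a['pixels'].astype(int);yel=(im[...,2]>150)&(im[...,1]>100)&(im[...,0]<70)
x,y,z=X[...,0],X[...,1],X[...,2]
def rr(p,n): print(n,len(p),cv2.minAreaRect((p[:,:2]*1000).astype(np.float32)) if len(p)>5 else '',p[:,2].mean())
rr(X[yel&(abs(x-.57)<.04)&(abs(y+.29)<.08)&(z>.045)&(z<.065)],'stop')
o=a['obs']['eef_pos'];dark=im.sum(-1)<500
m=(abs(x-o[0]-.03)<.07)&(abs(y-o[1])<.034)&(z>o[2]+.03)&(z<o[2]+.06);rr(X[m],'timer')
E
```

```text
t 11.8 [-0.03  0.51  0.67  1.99 -0.48  0.75 -0.59] fk [ 0.4834 -0.2995  0.1109] eef [ 0.4743 -0.2896  0.0986] yaw 2.76 z [ 0.0435 -0.0085 -0.999 ] [ 0.2  1.4 -2.5]
stop 918 ((568.6619873046875, -289.3101501464844), (5.430088043212891, 98.83987426757812), 2.753145694732666) 0.05603493407191991
timer 16349 ((478.2710876464844, -289.5838623046875), (87.8679428100586, 67.96292877197266), 0.1686185896396637) 0.1453116568482009
```

View pics/w5b.png

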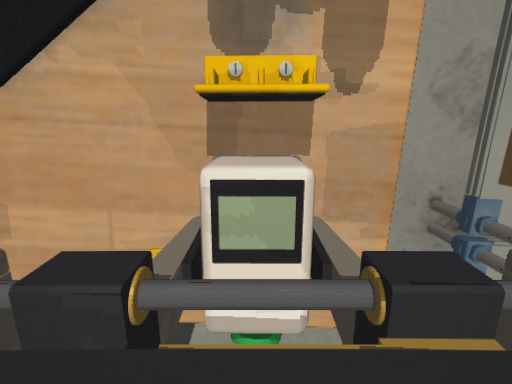

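Call:
jog_arm([
  {"tx": 0.2,"ty": 0.04,"tz": 0,"turn": 0},
  {"tx": 0.2,"ty": 0.04,"tz": 0.3,"turn": 0},
  {"tx": 0.2,"ty": 0.04,"tz": 0.6,"turn": 0},
  {"tx": 0.2,"ty": 0.04,"tz": 0.75,"turn": 0},
  {"tx": 0.2,"ty": 0.04,"tz": 0.78,"turn": 0},
  {"tx": 0.2,"ty": 0.04,"tz": 0.78,"turn": 0},
  {"tx": 0.2,"ty": 0.04,"tz": 0.78,"turn": 0},
])

```text
time: 12.55
eef_pos: [0.4998, -0.2933, 0.0235]
orientation: [0.006, 0.999, 0.025, 0.023]
ft_force: [-0.0, -0.2, -2.1]
opening: 0.603
finger_force: 20.0
```

```bash
python3 st.py; python3 - <<'E'
from h import *
a=snap('wrist','w6');X=cloud(a);cv2.imwrite('pics/w6b.png',a['pixels'])
s=snap('side','s6')
im=a['pixels'].astype(int);yel=(im[...,2]>150)&(im[...,1]>100)&(im[...,0]<70)
x,y,z=X[...,0],X[...,1],X[...,2]
def rr(p,n): print(n,len(p),cv2.minAreaRect((p[:,:2]*1000).astype(np.float32)) if len(p)>5 else '',p[:,2].mean())
rr(X[yel&(abs(x-.57)<.04)&(abs(y+.29)<.08)&(z>.045)&(z<.065)],'stop')
c=cv2.resize(s['pixels'][150:270,200:300],(500,600),interpolation=cv2.INTER_CUBIC)
b=cv2.resize(a['pixels'][60:360,130:380],None,fx=2,fy=2)[:600]
cv2.imwrite('pics/c6.png',np.hstack([c[:,:300],b]) if 0 else np.hstack([cv2.resize(c,(300,360)),cv2.resize(b,(300,360))]))
E
```

```text
t 12.55 [ 0.05  0.65  0.56  1.96 -0.6   0.64 -0.52] fk [ 0.5106 -0.3059  0.0358] eef [ 0.4998 -0.2933  0.0235] yaw 2.89 z [ 0.0468 -0.0099 -0.9989] [-0.  -0.2 -2.1]
stop 2019 ((567.98583984375, -289.3929748535156), (4.946504592895508, 99.6065673828125), 2.950469493865967) 0.0559770141090903
```

View pics/c6.png

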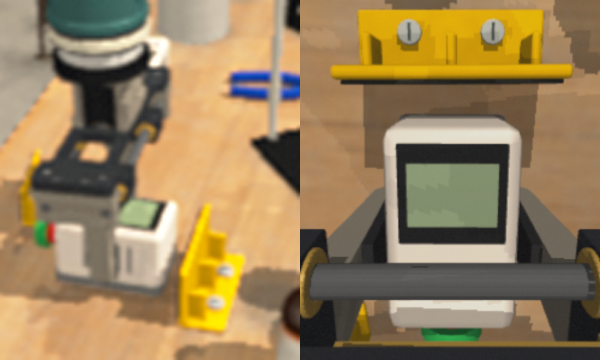

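The crop shows the timer level, parallel to the stop and centred on it. Next I lower it gently until it touches the table.

Call:
jog_arm([
  {"tx": 0,"ty": 0,"tz": 0.03,"turn": 0},
  {"tx": 0,"ty": 0,"tz": 0.05,"turn": 0},
  {"tx": 0,"ty": 0,"tz": 0.05,"turn": 0},
  {"tx": 0,"ty": 0,"tz": 0.05,"turn": 0},
])

```text
time: 13.05
eef_pos: [0.4992, -0.293, 0.0173]
orientation: [0.005, 0.999, 0.025, 0.022]
ft_force: [-0.0, -1.0, -1.6]
opening: 0.61
finger_force: 20.0
```

Call:
jog_arm([
  {"tx": 0,"ty": 0,"tz": 0.01,"turn": 0},
  {"tx": 0,"ty": 0,"tz": 0.015,"turn": 0},
  {"tx": 0,"ty": 0,"tz": 0.015,"turn": 0},
])

```text
time: 13.35
eef_pos: [0.4994, -0.2932, 0.0164]
orientation: [0.005, 0.999, 0.025, 0.023]
ft_force: [-1.8, 0.7, 4.8]
opening: 0.61
finger_force: 20.0
```

Call:
jog_arm([
  {"tx": 0.04,"ty": 0,"tz": 0.002,"turn": 0},
  {"tx": 0.08,"ty": 0,"tz": 0.003,"turn": 0},
  {"tx": 0.12,"ty": 0,"tz": 0.004,"turn": 0},
  {"tx": 0.14,"ty": 0,"tz": 0.005,"turn": 0},
  {"tx": 0.14,"ty": 0,"tz": 0.005,"turn": 0},
])

```text
time: 13.85
eef_pos: [0.5133, -0.293, 0.0164]
orientation: [0.005, 0.999, 0.025, 0.023]
ft_force: [-2.2, -0.4, 5.4]
opening: 0.61
finger_force: 20.0
```

Call:
jog_arm([
  {"tx": 0.01,"ty": 0,"tz": 0,"turn": 0},
  {"tx": 0.02,"ty": 0,"tz": 0,"turn": 0},
  {"tx": 0.02,"ty": 0,"tz": 0,"turn": 0},
])

```text
time: 14.15
eef_pos: [0.5149, -0.2929, 0.0164]
orientation: [0.005, 0.999, 0.025, 0.022]
ft_force: [-3.3, 0.4, 4.9]
opening: 0.61
finger_force: 20.0
```

Call:
jog_arm([
  {"tx": 0.005,"ty": 0,"tz": 0,"turn": 0},
  {"tx": 0.01,"ty": 0,"tz": 0,"turn": 0},
  {"tx": 0.01,"ty": 0,"tz": 0,"turn": 0},
])

```text
time: 14.45
eef_pos: [0.5155, -0.2928, 0.0164]
orientation: [0.005, 0.999, 0.025, 0.022]
ft_force: [-5.1, 0.1, 5.5]
opening: 0.607
finger_force: 20.0
```

Call:
jog_arm([
  {"tx": 0.005,"ty": 0,"tz": 0,"turn": 0},
  {"tx": 0.01,"ty": 0,"tz": 0,"turn": 0},
  {"tx": 0.01,"ty": 0,"tz": 0,"turn": 0},
])

```text
time: 14.75
eef_pos: [0.5156, -0.2928, 0.0164]
orientation: [0.005, 0.999, 0.025, 0.021]
ft_force: [-6.7, -0.5, 7.9]
opening: 0.605
finger_force: 20.0
```

```bash
python3 st.py
```

```text
t 14.75 [ 0.04  0.68  0.56  1.93 -0.61  0.66 -0.54] fk [ 0.5263 -0.305   0.0286] eef [ 0.5156 -0.2928  0.0164] yaw 2.84 z [ 0.0429 -0.0089 -0.999 ] [-6.7 -0.5  7.9]
```

Call:
jog_arm([
  {"tx": 0.005,"ty": 0,"tz": 0,"turn": 0},
  {"tx": 0.01,"ty": 0,"tz": 0,"turn": 0},
  {"tx": 0.01,"ty": 0,"tz": 0,"turn": 0},
])

```text
time: 15.05
eef_pos: [0.5156, -0.2929, 0.0163]
orientation: [0.005, 0.999, 0.024, 0.021]
ft_force: [-9.1, 0.1, 9.8]
opening: 0.604
finger_force: 20.0
```

Call:
jog_arm([
  {"tx": 0,"ty": 0,"tz": 0,"turn": 0},
  {"tx": 0,"ty": 0,"tz": 0,"turn": 0},
  {"tx": 0,"ty": 0,"tz": 0,"turn": 0},
  {"tx": 0,"ty": 0,"tz": 0,"turn": 0},
], claw=0.9)

```text
time: 15.45
eef_pos: [0.5188, -0.2919, 0.0161]
orientation: [0.005, 0.999, 0.025, 0.023]
ft_force: [0.9, 0.1, -0.5]
opening: 0.896
finger_force: 0.0
```

Call:
jog_arm([
  {"tx": 0,"ty": 0,"tz": -0.2,"turn": 0},
  {"tx": 0,"ty": 0,"tz": -0.6,"turn": 0},
  {"tx": 0,"ty": 0,"tz": -1,"turn": 0},
  {"tx": -0.5,"ty": 0,"tz": -1,"turn": 0},
  {"tx": -0.9,"ty": 0,"tz": -1,"turn": 0},
  {"tx": -0.9,"ty": 0,"tz": -1,"turn": 0},
  {"tx": -0.9,"ty": 0,"tz": -1,"turn": 0},
])

```text
time: 16.15
eef_pos: [0.424, -0.2958, 0.1124]
orientation: [0.005, 0.999, 0.025, 0.023]
ft_force: [-0.1, 0.5, -0.1]
opening: 0.903
finger_force: 0.0
```

```bash
python3 st.py; python3 - <<'E'
from h import *
a=snap('wrist','w7');X=cloud(a);s=snap('side','s7')
im=a['pixels'].astype(int);yel=(im[...,2]>150)&(im[...,1]>100)&(im[...,0]<70)
x,y,z=X[...,0],X[...,1],X[...,2]
def rr(p,n): print(n,len(p),cv2.minAreaRect((p[:,:2]*1000).astype(np.float32)) if len(p)>5 else '',p[:,2].mean())
rr(X[yel&(abs(x-.57)<.04)&(abs(y+.29)<.08)&(z>.045)&(z<.06)],'stop')
rr(X[~yel&(abs(x-.51)<.06)&(abs(y+.29)<.045)&(z>.059)&(z<.07)],'timer')
g=(im[...,1]>im[...,2]+40)&(im[...,1]>im[...,0]+40)&(abs(x-.455)<.03)&(abs(y+.29)<.03);rr(X[g],'cap')
c=cv2.resize(s['pixels'][150:270,200:300],(500,600),interpolation=cv2.INTER_CUBIC)
cv2.imwrite('pics/c7.png',np.hstack([cv2.resize(c,(300,360)),cv2.resize(a['pixels'],(480,360))]))
E
```

```text
t 16.15 [-0.02  0.43  0.71  2.08 -0.45  0.74 -0.55] fk [ 0.433  -0.3064  0.1248] eef [ 0.424  -0.2958  0.1124] yaw 2.83 z [ 0.0464 -0.0089 -0.9989] [-0.1  0.5 -0.1]
stop 855 ((568.3478393554688, -289.0971374511719), (5.7277984619140625, 99.22830200195312), 2.810163736343384) 0.05622749672912757
timer 8544 ((517.5242919921875, -292.2768859863281), (88.86299133300781, 54.883304595947266), 2.695176362991333) 0.06335309205285963
cap 372 ((456.98236083984375, -294.4140930175781), (9.457508087158203, 29.033597946166992), 2.739577054977417) 0.04825074170974633
```

View pics/c7.png

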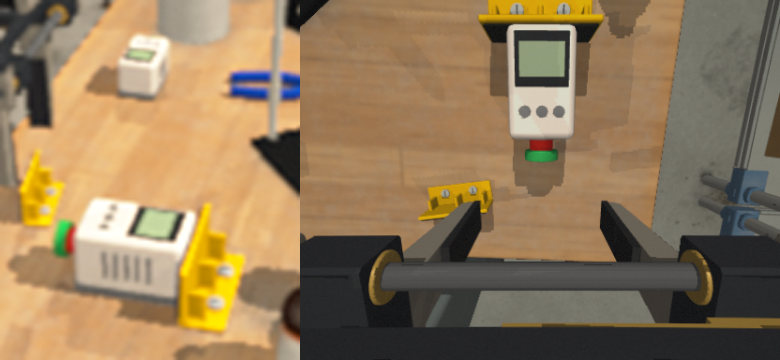

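Call:
jog_arm([
  {"tx": -0.05,"ty": 0,"tz": 0,"turn": 0},
  {"tx": -0.05,"ty": 0,"tz": 0,"turn": 0},
  {"tx": -0.05,"ty": 0,"tz": 0,"turn": 0},
  {"tx": -0.05,"ty": 0,"tz": 0,"turn": 0},
  {"tx": -0.05,"ty": 0,"tz": 0,"turn": 0},
  {"tx": -0.05,"ty": 0,"tz": 0,"turn": 0},
  {"tx": -0.05,"ty": 0,"tz": 0,"turn": 0},
  {"tx": -0.05,"ty": 0,"tz": 0,"turn": 0},
], claw=0)

```text
time: 17.05
eef_pos: [0.419, -0.2959, 0.1118]
orientation: [0.005, 0.999, 0.025, 0.023]
ft_force: [-0.1, -0.4, 0.5]
opening: 0.227
finger_force: 0.0
```

Call:
jog_arm([
  {"tx": 0,"ty": 0,"tz": 0.3,"turn": 0},
  {"tx": 0,"ty": 0,"tz": 0.6,"turn": 0},
  {"tx": 0,"ty": 0,"tz": 0.8,"turn": 0},
  {"tx": 0,"ty": 0,"tz": 0.8,"turn": 0},
  {"tx": 0,"ty": 0,"tz": 0.8,"turn": 0},
])

```text
time: 17.55
eef_pos: [0.4225, -0.2971, 0.0321]
orientation: [0.005, 0.999, 0.025, 0.022]
ft_force: [-0.1, -1.2, 0.6]
opening: 0.005
finger_force: 0.0
```

Call:
jog_arm([
  {"tx": 0.06,"ty": 0,"tz": 0.003,"turn": 0},
  {"tx": 0.12,"ty": 0,"tz": 0.005,"turn": 0},
  {"tx": 0.16,"ty": 0,"tz": 0.007,"turn": 0},
  {"tx": 0.16,"ty": 0,"tz": 0.007,"turn": 0},
])

```text
time: 17.95
eef_pos: [0.44, -0.2958, 0.0325]
orientation: [0.005, 0.999, 0.026, 0.023]
ft_force: [-0.3, -0.0, 0.3]
opening: 0.002
finger_force: 0.0
```

Call:
jog_arm([
  {"tx": 0.02,"ty": 0,"tz": 0,"turn": 0},
  {"tx": 0.04,"ty": 0,"tz": 0.002,"turn": 0},
  {"tx": 0.04,"ty": 0,"tz": 0.002,"turn": 0},
])

```text
time: 18.25
eef_pos: [0.4414, -0.2957, 0.0317]
orientation: [0.005, 0.999, 0.025, 0.022]
ft_force: [-4.0, 0.3, 3.6]
opening: 0.003
finger_force: 2.0
```

Call:
jog_arm([
  {"tx": 0.02,"ty": 0,"tz": 0,"turn": 0},
  {"tx": 0.04,"ty": 0,"tz": 0.002,"turn": 0},
  {"tx": 0.04,"ty": 0,"tz": 0.002,"turn": 0},
])

```text
time: 18.55
eef_pos: [0.4451, -0.2955, 0.0316]
orientation: [0.005, 0.999, 0.025, 0.021]
ft_force: [-5.4, -0.1, 3.2]
opening: 0.005
finger_force: 2.5
```

Call:
jog_arm([
  {"tx": 0.02,"ty": 0,"tz": 0,"turn": 0},
  {"tx": 0.04,"ty": 0,"tz": 0.001,"turn": 0},
  {"tx": 0.04,"ty": 0,"tz": 0.001,"turn": 0},
])

```text
time: 18.85
eef_pos: [0.449, -0.2953, 0.0317]
orientation: [0.005, 0.999, 0.025, 0.021]
ft_force: [-4.4, -0.2, 3.9]
opening: 0.003
finger_force: 2.5
```

Call:
jog_arm([
  {"tx": 0.02,"ty": 0,"tz": 0,"turn": 0},
  {"tx": 0.04,"ty": 0,"tz": 0.001,"turn": 0},
  {"tx": 0.04,"ty": 0,"tz": 0.001,"turn": 0},
])

```text
time: 19.15
eef_pos: [0.4515, -0.2953, 0.0316]
orientation: [0.004, 0.999, 0.024, 0.02]
ft_force: [-8.4, -0.4, 5.3]
opening: 0.006
finger_force: 4.3
```

Call:
jog_arm([
  {"tx": 0.01,"ty": 0,"tz": 0,"turn": 0},
  {"tx": 0.02,"ty": 0,"tz": 0,"turn": 0},
  {"tx": 0.02,"ty": 0,"tz": 0,"turn": 0},
])

```text
time: 19.45
eef_pos: [0.4516, -0.2953, 0.0315]
orientation: [0.004, 1.0, 0.024, 0.019]
ft_force: [-13.5, 0.5, 9.9]
opening: 0.0
finger_force: 6.6
```

Call:
jog_arm([
  {"tx": 0.01,"ty": 0,"tz": 0,"turn": 0},
  {"tx": 0.01,"ty": 0,"tz": 0,"turn": 0},
  {"tx": -0.1,"ty": 0,"tz": -0.005,"turn": 0},
  {"tx": -0.35,"ty": 0,"tz": -0.02,"turn": 0},
  {"tx": -0.4,"ty": 0,"tz": -0.3,"turn": 0},
  {"tx": -0.4,"ty": 0,"tz": -0.8,"turn": 0},
  {"tx": -0.4,"ty": 0,"tz": -1,"turn": 0},
  {"tx": -0.4,"ty": 0,"tz": -1,"turn": 0},
])

```text
time: 20.25
eef_pos: [0.4146, -0.2972, 0.1332]
orientation: [0.006, 0.999, 0.025, 0.026]
ft_force: [0.2, -0.2, 0.5]
opening: 0.007
finger_force: 0.0
```

```bash
python3 - <<'E'
from h import *
a=snap('wrist','w8');X=cloud(a);s=snap('side','s8')
im=a['pixels'].astype(int);yel=(im[...,2]>150)&(im[...,1]>100)&(im[...,0]<70)
x,y,z=X[...,0],X[...,1],X[...,2]
def rr(p,n): print(n,len(p),cv2.minAreaRect((p[:,:2]*1000).astype(np.float32)) if len(p)>5 else '',p[:,2].mean())
rr(X[yel&(abs(x-.57)<.04)&(abs(y+.29)<.08)&(z>.045)&(z<.06)],'stop')
rr(X[~yel&(abs(x-.51)<.06)&(abs(y+.29)<.045)&(z>.059)&(z<.07)],'timer')
g=(im[...,1]>im[...,2]+40)&(im[...,1]>im[...,0]+40)&(abs(x-.46)<.03)&(abs(y+.29)<.03);rr(X[g],'cap')
c=cv2.resize(s['pixels'][150:270,200:300],(500,600),interpolation=cv2.INTER_CUBIC)
b=a['pixels'][0:192,140:396]
cv2.imwrite('pics/c8.png',np.hstack([cv2.resize(c,(300,360)),cv2.resize(b,(480,360))]))
print(ctrl.get_obs()['eef_pos'])
E
```

```text
stop 732 ((567.69140625, -289.18389892578125), (5.102858066558838, 99.32135772705078), 3.3214893341064453) 0.05626780444659009
timer 7242 ((517.6712036132812, -292.2125244140625), (89.1091079711914, 55.184024810791016), 2.8202762603759766) 0.06336801493438364
cap 322 ((469.15185546875, -294.34014892578125), (13.754281044006348, 29.128755569458008), 2.2566490173339844) 0.051520964462228994
[ 0.41288005 -0.29560898  0.13030712]
```

View pics/c8.png

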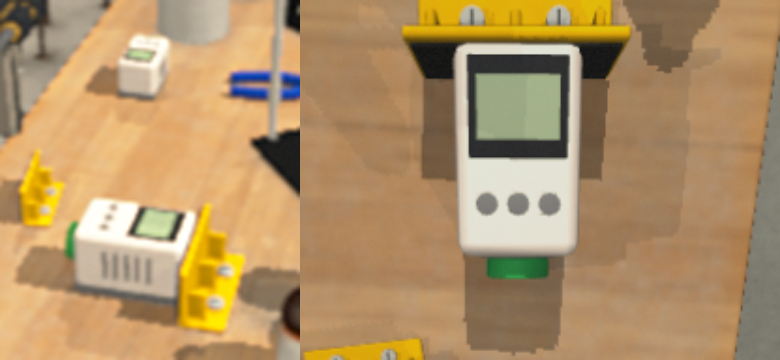

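The red band is gone and the plunger is fully in. The timer stands square and centred against the stop, and the gripper is clear of it.

```bash
python3 -c "
from plant import ctrl
print(ctrl.hand_in())"
```

```text
the job is handed in; nothing more can be done
None
```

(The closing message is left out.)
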